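# Crank the cross slide to the rider and zero its readout

## Task

Turn the cross slide's handwheel by its crank grip until the carriage's pointer stands at the mark on the rider clipped to the scale. Then press the key on the readout box fully down, keep it down for at least two seconds to zero the readout, and let it come up again. Do not shift the rider or push the carriage itself, and leave the other things on the bench where they are.

Things in the scene. Friction and masses are not known exactly. Their poses are not given: they have to be found in the camera images.
- cross_slide: Grey bench cross slide, fixed. Origin on the bench under the centre of its gear box (80 x 64, 73 mm high); x to the rear, y along the bed to its far (left) end, z up. Bed 76 mm wide, y = 32 to 256 mm. Aluminium scale bar in front of it, x = -60 to -38 mm, top at z = 34 mm, a tick every 5 mm
- lamp_head (a point): Centre of the underside of a work lamp fixed to the cross slide (attitude the same): head 130 (x) x 56 (y) x 26 mm; its 16 mm post stands at x = 52, y = 55 mm of cross_slide. It hangs over the upper (+y) half of the handwheel, so a vertical tool fouls it there: come in along the handwheel's leaning shaft, from the right (-y) and above
- wheel_center (a point): Centre of the handwheel, a spoked steel wheel 110 mm across on the gear box (attitude as cross_slide's). Its shaft leans 30 degrees from vertical to the right, away from the bed: outward shaft direction in the cross_slide frame (0, -0.5, 0.866). Rim 10 mm thick; the hub stands at most 6 mm out of the wheel's middle plane
- crank_grip_mid (a point): Point on the axis of the black crank grip: a round post 18 mm in diameter, 51 mm long, parallel to the shaft, 38 mm from the shaft's axis, spinning freely on its pin. The point is 35 mm out of the wheel's middle plane; the grip runs from 28 mm below it (wheel side) to 23 mm beyond it (free end). z of its attitude: outward shaft direction
- handwheel (a joint): Angle of the handwheel (rad), growing clockwise as seen from outside, looking down on the wheel; 0 to 31.4. One clockwise turn moves the carriage 12 mm along +y of cross_slide (left, away from the wheel); anticlockwise brings it back. Takes about 2 N at the grip, stays where it is left. Only the wheel moves the carriage
- pointer_tip (a point): Tip of the small dark pointer on the front side of the carriage (the steel block, 92 x 70 mm, that slides along the bed); attitude as cross_slide's
- rider_mark (a point): Black mark line on top of the rider, a steel clip 16 mm wide on the front of the scale bar; attitude as cross_slide's. The pointer is at the mark when pointer_tip and rider_mark have the same y in the cross_slide frame. At the start the rider is 16 to 44 mm further along +y than the pointer. The rider is tight and is to stay where it is
- readout: Grey plastic readout box fixed to the bench, 90 mm deep (x), 120 mm wide (y); its origin is on the bench under its centre. Front part 36 mm high; the rear 34 mm of the depth rises to 71 mm and carries the dark display
- zero_key_top (a point): Centre of the top face of the zero key, the one round white push key, 28 mm in diameter, on the low front part of the readout box, 18 mm in front of its centre line; it is pressed straight down
- zero_key (a joint): How far the key is pressed (m): 0 up, 0.006 fully down; springs back; about 5 N at full travel
- grease_tin: Bystander, loose: blue, yellow and white round tin, 68 mm across, 69 mm high; origin at the centre of its underside. To be left alone
- tape_measure: Bystander, loose: yellow and black tape measure, 39x79x66 mm; origin at the centre of its underside. To be left alone
- spanner_13: Bystander, loose: bright steel combination spanner, 172 mm long, 6 mm thick, lying flat; origin at the centre of its underside. To be left alone
- bearing: Bystander, loose: steel ball bearing, 52 mm across, 15 mm high, lying flat; origin at the centre of its underside. To be left alone
- carriage: The carriage that carries the pointer: steel block 92 x 70 mm, 26 mm high; origin under its centre at the top of the bed's ways
There are look-alikes about, which are no part of the job. Leave any pink look-alike of the readout alone.

How it is judged:
By the outcome, as a careful person would: the job done as asked, in the order asked, and still so for the second after the job is handed in, with the robot touching nothing.
It also fails if it takes over 72 s, if anything falls off the work surface, if the arm or the gripper's body presses on something with over 40 N, if the wrist force passes 120 N, or if a joint passes its speed limit or range.

## Robot

A 7-joint arm with a two-finger parallel gripper is mounted at the origin on a cart in front of the work surface, level with it; the furniture and walls round the work are solid. World frame = base frame: x ahead of the robot, y to its left, z up, the work surface at z = 0. Lengths are in m, angles in rad, forces in N, time in s.
With the tool pointing down it reaches from about 0.425 to 0.925 m from the base axis. Payload 6.8 kg.
Tool frame: the origin (TCP) lies at the very end of the fingers, on their centre line; the grasp point (between the pads) lies bot.grip_point_offset behind it (bot.grip_point_offset is the distance from the TCP to the grasp point, in m); z points along the fingers, y is the line along which they close (so a half turn about z gives the same grasp; the last joint's range is limited). The gripper opens to 85 mm and grips with 20 to 120 N. Pads are 22 mm wide; open, the fingers measure 114 mm over their backs; the gripper's body (76 mm by 85 mm) begins 54 mm behind the grasp point. The pads swing forward as they close: fully open they stand 13 mm farther back than shut.
Start: joints at [-1.315, 0.477, 0.022, 1.555, -0.011, 1.109, -0.083], TCP at [0.24, 0.631, 0.231] pointing down, gripper open.
Joint ranges: [-2.96, 2.96], [-0.34, 2.1], [-1.41, 1.46], [0.24, 2.44], [-1.37, 4.51], [0.17, 1.92], [-2.96, 2.96]. Speed limits (rad/s): [2.39, 2.39, 3.14, 3.14, 3.14, 3.14, 3.14].

## Interface

Orientations are given as a unit quaternion [w, x, y, z].
In Python, from station import bot, imaging gives the robot as it stands. The module is installed in compiled form; this text tells all that it offers.
- The arm moves only by the tool carry_out, never from a script. Its argument "targets" is one flat list of numbers, 5 for each row, row after row: the closure in counts, from 0 (fully open) to 255 (shut), then the shift along the world's x, y, z in mm, then the turn about the world's z in degrees. A call has 1 to 20 rows; each row shifts and turns the commanded pose from where the row before left it; what a row does not reach is not made up. A row lasts 1/10 s, in which the tool goes at most 50 mm and 8.59 degrees, less where a joint would pass 70% of its speed; a pose out of reach is approached as far as the arm can. A call is refused whole if a number of a shift passes 50 or a number of a turn 8.59, either way. A call with a gripper value outside its range is refused whole. The fingers move at their own pace and stop on an object; "newtons" is the grip in N (left out, the last holds). Time passes only in rows, so rows that do not move let the fingers close. It gives the time, the measured TCP pose, the force, the opening and the grip force at its end, in the units of the state.
- bot.get_obs(): the state, without advancing time (a new reading comes with each control period).
- imaging.read_camera(name): name is "scene" or "top"; returns a dict with "frame" (384x512x3 uint8, red, green, blue), "fov_y" (degrees; the focal length in pixels is half the picture's height over the tangent of half this angle, whatever the lens; pixels are square), "cx", "cy" (the principal point, pixels), "k1" (the pictures are not rectified: a ray, as slopes to the right and down, at radius r is drawn at 1 + k1 r^2 times it, then the intrinsics apply), "pose" (4x4, takes a point from camera to world coordinates). Camera axes: x right, y up, looking along -z (the intrinsics and any distortion apply to the point x, -y, -z); pixel columns grow to the right and rows downward; lengths in m; the calibration is good to about 2 mm. A picture is of the moment at which its call begins. There is no depth.
- bot.hand_in(): hands the job in; it is judged then, once.
The state is a dict: "t": time; "q": joint angles; "joint_vel": joint speeds; "joint_torque": joint torques, N m; "eef_pos": TCP position; "tool_rot": TCP orientation; "contact_force": force on the tool from outside, world axes, zero at the start; "torque": the same for the moment, N m; "gripper_width": opening from 0.0 (shut) to 1.0 (fully open); "grasp_force": force on a finger pad.
Only numpy, scipy, OpenCV 4.12 (cv2) and the standard library are available. Lean on these libraries where they do the work, as an engineer would, in place of code of your own. Each camera call takes 0.05 s, during which the arm holds its last target. There are 200 camera calls.

## Working session

There is one attempt and no reset: what is moved stays moved. The work goes in short steps, Python scripts to look and compute and a tool call to move; the robot and the scene stay as the last step left them, time stands still between calls to the robot, and variables do not carry over. Pictures are saved under pics/ and viewed, at most 10 in all, crops included, and the job is handed in when it is done.

Besides the shell and the picture viewer there is one more tool, called after "Emit:" by a JSON object that holds its "op" and its "data", one argument or row to a line. carry_out: Moves the arm, as the interface text tells. Its arguments: {"type":"object","properties":{"targets":{"type":"array","items":{"type":"number"}},"newtons":{"type":"number"}},"required":["targets"]}

```bash
mkdir -p pics
cat > h.py <<'E'
import numpy as np, cv2
from station import bot, imaging
def cam(n,save=None):
    c=imaging.read_camera(n)
    if save: cv2.imwrite('pics/'+save,c['frame'][:,:,::-1])
    return c
def ray(c,u,v):
    f=192/np.tan(np.radians(c['fov_y']/2)); K=np.array([[f,0,c['cx']],[0,f,c['cy']],[0,0,1.]])
    p=cv2.undistortPoints(np.array([[[u,v]]],float),K,np.array([c['k1'],0,0,0,0.]),None,None,None,(3,100,1e-12)) if 0 else cv2.undistortPoints(np.array([[[u,v]]],float),K,np.array([c['k1'],0,0,0.]))
    x,y=p[0,0]; P=np.array(c['pose']); d=P[:3,:3]@np.array([x,-y,-1]); return P[:3,3],d/np.linalg.norm(d)
def onz(c,u,v,z):
    o,d=ray(c,u,v); return o+d*(z-o[2])/d[2]
def proj(c,p):
    P=np.array(c['pose']); q=P[:3,:3].T@(np.array(p)-P[:3,3]); x,y=q[0]/-q[2],-q[1]/-q[2]
    s=1+c['k1']*(x*x+y*y); f=192/np.tan(np.radians(c['fov_y']/2)); return np.array([c['cx']+f*s*x,c['cy']+f*s*y])
def tri(c1,a,c2,b):
    o1,d1=ray(c1,*a); o2,d2=ray(c2,*b)
    t=np.linalg.lstsq(np.c_[d1,-d2],o2-o1,rcond=None)[0]; p,q=o1+d1*t[0],o2+d2*t[1]; return (p+q)/2,np.linalg.norm(p-q)
E
python3 - <<'E'
from h import *
for n in('scene','top'):
    c=cam(n,n+'0.png'); print(n,c['fov_y'],c['cx'],c['cy'],c['k1'],np.round(c['pose'],3).tolist())
    f=cv2.resize(c['frame'],(800,600),interpolation=cv2.INTER_CUBIC);cv2.imwrite(f'pics/{n}0.png',f[:,:,::-1])
o=bot.get_obs();print(o,bot.grip_point_offset)
E
```

```text
scene 43.790638210089476 258.4233690160048 183.801284538412 -0.05831859660859915 [[0.544, 0.374, -0.751, -0.551], [-0.838, 0.214, -0.501, -0.68], [-0.027, 0.902, 0.43, 0.788], [0.0, 0.0, 0.0, 1.0]]
top 42.35161919873735 251.56592286459724 183.38251246441573 0.05048670318131098 [[0.018, 0.993, -0.12, 0.309], [-1.0, 0.016, -0.013, -0.001], [-0.011, 0.121, 0.993, 1.602], [0.0, 0.0, 0.0, 1.0]]
{'t': 0.1, 'q': array([-1.31509153,  0.4777552 ,  0.02235982,  1.55634819, -0.01151498,
        1.10933744, -0.08312088]), 'joint_vel': array([-1.08915953e-04, -1.89491327e-03,  3.10767271e-05, -1.47163644e-03,
       -1.36499029e-04,  1.57382094e-04, -1.15880025e-03]), 'joint_torque': array([ 4.35507274e-03, -5.97751629e+01,  1.61359034e+00, -2.81951487e+01,
        1.28138877e-02,  5.12026323e-03,  8.02646696e-06]), 'eef_pos': array([0.24000965, 0.6303032 , 0.23039982]), 'tool_rot': array([-9.55597222e-05,  1.80912033e-01,  9.83498905e-01, -8.54598909e-04]), 'contact_force': array([ 0.40305375, -0.36354188,  0.6639319 ]), 'torque': array([-0.00908154, -0.00922226,  0.01812385]), 'grasp_force': 0.0, 'gripper_width': 1.000366474014661} 0.0187
```

View pics/scene0.png

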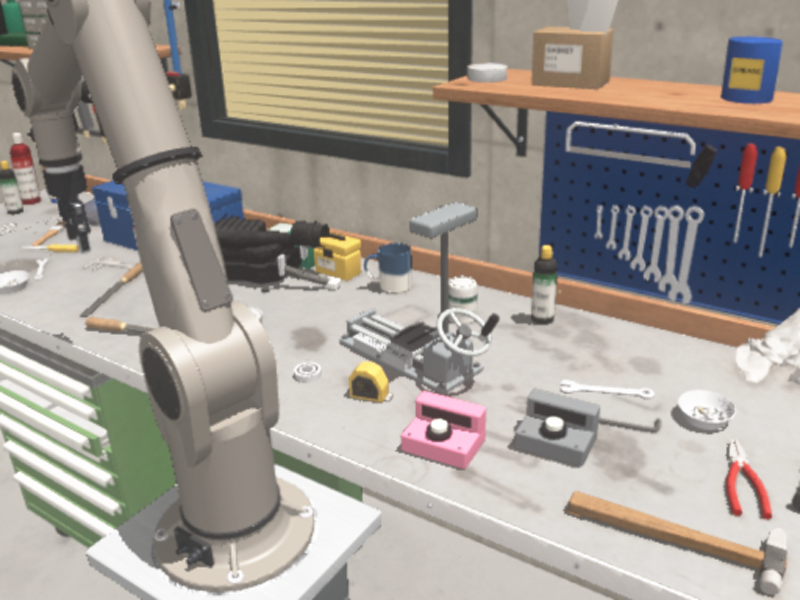

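View pics/top0.png

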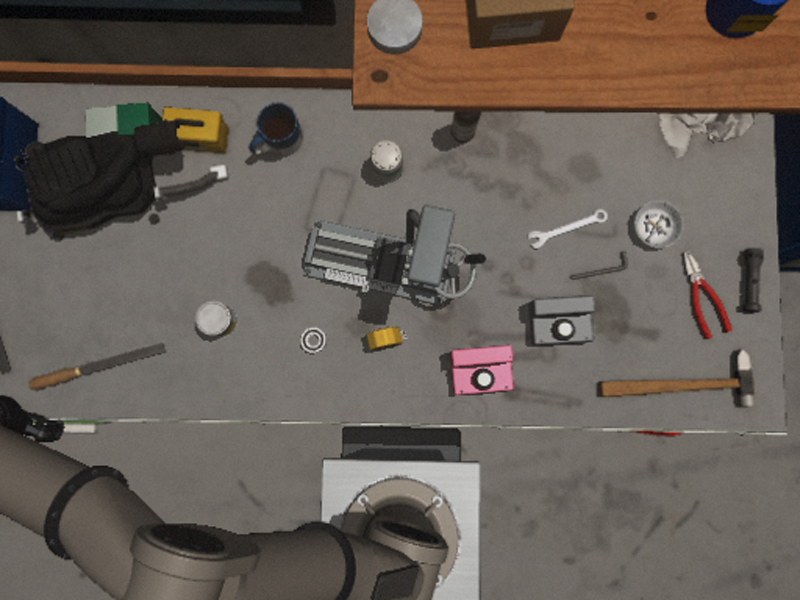

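The grey readout (scene 555,425; top 563,322 in the 800-wide views) fits the description. The pink one (scene 440,430; top 482,370) is the look-alike. Next are crops of the slide and the grey box.

Run:
```python
from h import *
a=cam('scene')['frame'][120:305,210:390]; b=cam('top')['frame'][120:230,185:390]
cv2.imwrite('pics/cs.png',cv2.resize(a,None,fx=3.24,fy=3.24,interpolation=2)[:,:,::-1])
cv2.imwrite('pics/ct.png',cv2.resize(b,None,fx=3.9,fy=3.9,interpolation=2)[:,:,::-1])
```

```text
(no output)
```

View pics/cs.png

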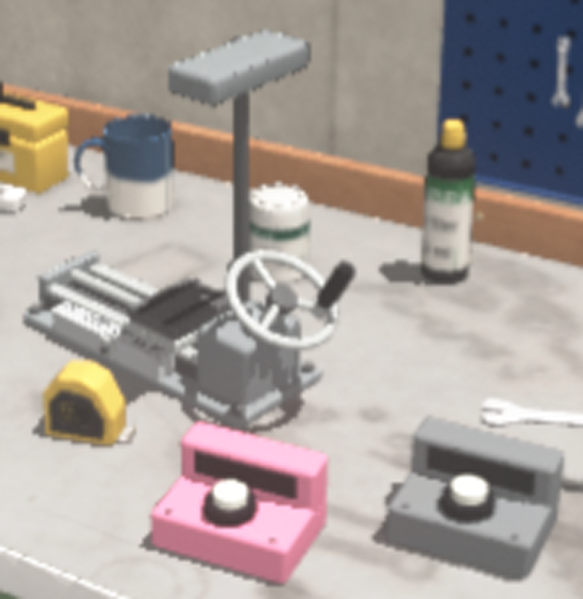

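View pics/ct.png

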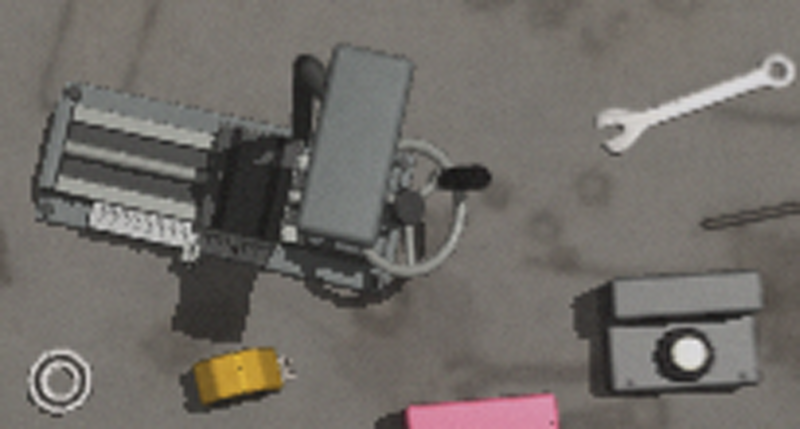

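The scene crop shows the handwheel hub at (284,296), the black grip to its upper right at (337,283), and the lamp head at (240,65). The white key on the grey box is at (468,490); the pink box is a separate item. In the top crop the hub is at (410,208), the grip at (465,178), the lamp head at (355,145), the rider at about (190,247) and the key at (689,353).

```bash
cat >> h.py <<'E'
S=lambda x,y:(x/3.24+210-.35,y/3.24+120-.35)
T=lambda x,y:(x/3.9+185-.37,y/3.9+120-.37)
E
python3 - <<'E'
from h import *
s=cam('scene');t=cam('top')
np.set_printoptions(precision=4,suppress=True)
for n,a,b in [('hub',(284,296),(410,206)),('gripend',(344,269),(482,178)),('gripbase',(327,297),(447,178)),('lampNR?',(309,38),(412,55)),('lampfront-left',(172,72),(302,232)),('lampfrontR',(212,84),(383,243)),('key',(468,487),(689,353))]:
    print(n,*tri(s,S(*a),t,T(*b)))
# bed edges on top view
for n,p,z in [('bedleft rear',(72,85),.03),('bedleft front',(42,205),.03),('scaleL',(92,208),.034),('rider',(190,250),.034),('key',(689,353),.045)]: print(n,onz(t,*T(*p),z))
E
```

```text
hub [ 0.5245 -0.0955  0.1156] 0.0007620956144727203
gripend [ 0.5416 -0.1469  0.1489] 0.00247828095691879
gripbase [ 0.5483 -0.1253  0.1113] 0.0015435840411272491
lampNR? [ 0.5938 -0.0812  0.3363] 0.002123067786961926
lampfront-left [ 0.4756 -0.0115  0.3304] 0.00207058587540412
lampfrontR [ 0.4664 -0.0615  0.3325] 0.006623194303137184
key [ 0.4182 -0.3215  0.0557] 0.0018559225609543464
bedleft rear [0.6338 0.1792 0.03  ]
bedleft front [0.5331 0.201  0.03  ]
scaleL [0.5307 0.1594 0.034 ]
rider [0.4974 0.0783 0.034 ]
key [ 0.4195 -0.3246  0.045 ]
```

Run:
```python
from h import *
s=cam('scene')['frame'];t=cam('top')['frame']
a=cv2.resize(t[160:195,195:275],None,fx=9,fy=9,interpolation=2); b=cv2.resize(s[195:240,212:292],None,fx=9,fy=9,interpolation=2)[:285]
b=cv2.resize(s[203:235,215:295],None,fx=9,fy=9,interpolation=2)
cv2.imwrite('pics/ptr.png',np.vstack([a,b])[:,:,::-1]); print(a.shape,b.shape)
```

```text
(315, 720, 3) (288, 720, 3)
```

View pics/ptr.png

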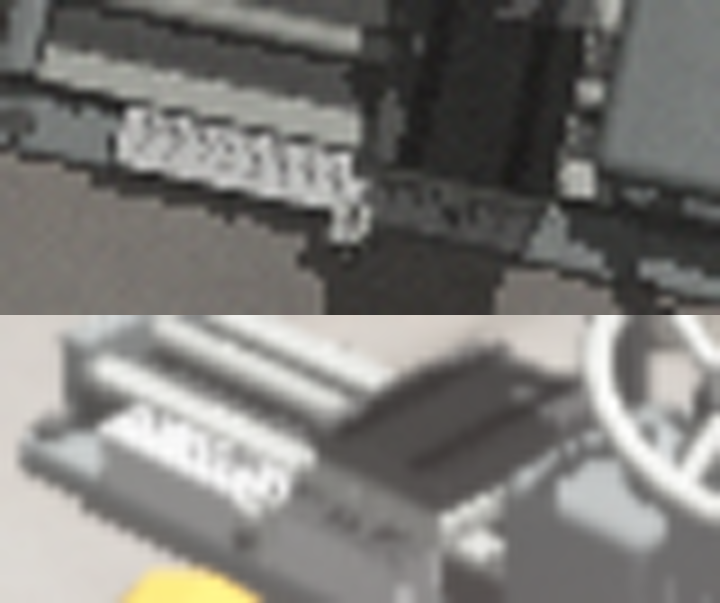

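The scale's white part ends at the lamp's shadow, and the rider's bright bump is at the shadow edge, at (350,220) in the top strip. The pointer is in the shadow, so I'm enhancing that area.

Run:
```python
from h import *
def av(n): return np.mean([cam(n)['frame'].astype(float) for _ in range(5)],0)
s=av('scene')[206:230,232:272];t=av('top')[172:190,224:264]
out=[]
for im in(t,s):
    g=np.clip((im-20)/(130-20),0,1)**.6*255
    out.append(cv2.resize(g.astype(np.uint8),None,fx=14,fy=14,interpolation=0))
cv2.imwrite('pics/enh.png',np.vstack(out)[:,:,::-1]);print(out[0].shape,out[1].shape)
```

```text
(252, 560, 3) (336, 560, 3)
```

View pics/enh.png

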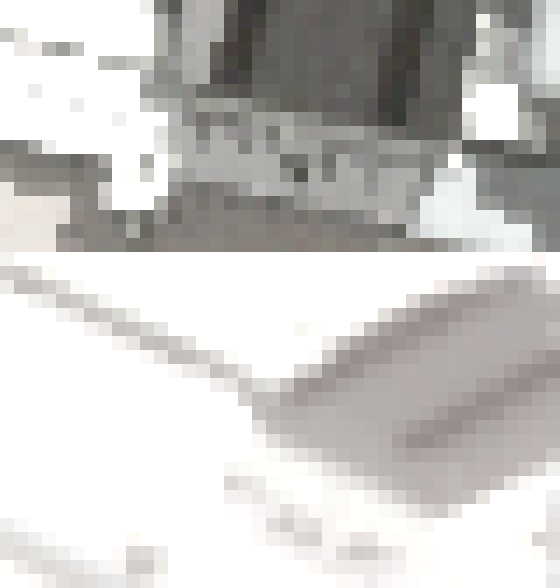

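Emit:
{"op": "carry_out", "data": {
  "targets": [0,8,-15,40,2,0,8,-15,40,2,0,8,-15,40,2,0,8,-15,40,2,0,8,-15,40,2,0,20,-36,0,0,0,20,-36,0,0,0,20,-36,0,0,0,20,-36,0,0,0,20,-36,0,0,0,20,-36,0,0,0,20,-36,0,0,0,20,-36,0,0,0,20,-36,0,0,0,20,-36,0,0,0,0,-40,0,0,0,0,-40,0,0,0,0,-40,0,0,0,0,-40,0,0,0,0,-40,0,0]
}}

```text
t: 2.9
eef_pos: [0.4798, -0.0059, 0.4316]
tool_rot: [0.0, 0.095, 0.996, 0.0]
contact_force: [-0.0, 0.4, 0.3]
gripper_width: 1.001
grasp_force: 0.0
```

```bash
cat >> h.py <<'E'
a=np.radians(-11); XS=np.array([np.cos(a),np.sin(a),0]); YS=np.array([-np.sin(a),np.cos(a),0]); Z=np.array([0,0,1.])
N=-.5*YS+.866*Z; U=.866*YS+.5*Z; C=np.array([.5245,-.0955,.1156])-.006*N
def grip(phi,s=35):
    p=np.radians(phi); return C+.038*(np.sin(p)*XS+np.cos(p)*U)+s/1000*N
def tcp(phi,mode,c=0,dep=22):   # c: clearance mm; mode: direction finger pushes
    e=grip(phi,58); z=e[2]-dep/1000-.013
    if mode in('-x','+x'):
        g=-1 if mode=='-x' else 1; p=grip(phi,46)-g*(20+c)/1000*XS-.050*YS
    elif mode=='+y': p=e-(7.8+57+c)/1000*YS
    else: p=grip(phi,58-dep/.866)+(10.4-42.5+c)/1000*YS
    p[2]=z; return p
def rel(p): d=p-C; return np.round([d@XS*1000,d@YS*1000,d[2]*1000],0)
def plan(wps,start=None):  # wps: list of (phi,mode,c,dz)
    q=bot.get_obs()['eef_pos'] if start is None else start
    for w in wps:
        p=tcp(*w[:3])+Z*(w[3] if len(w)>3 else 0); print(w,np.round((p-q)*1000,0).astype(int).tolist()); q=p
E
python3 - <<'E'
from h import *
s=cam('scene');t=cam('top')
m,e=tri(s,S(337,283),t,T(465,178)); e2=tri(s,S(344,269),t,T(482,178))[0]
for p in(m,e2):
    d=p-C; print('x,u,n',np.round(np.array([d@XS,d@U,d@N])*1000,1), np.degrees(np.arctan2(d@XS,d@U)))
o=bot.get_obs();print(o['t'],o['eef_pos'],o['tool_rot'],o['contact_force'],o['torque'])
plan([(130,'-x',12,.12),(130,'-x',12,0)])
E
```

```text
x,u,n [ 28.2 -24.6  37.2] 131.04081538818696
x,u,n [ 26.6 -24.3  58.5] 132.36754955240198
3.0 [ 0.47977292 -0.01068434  0.43203641] [ 7.36851813e-04  9.93913948e-02  9.95048113e-01 -2.44153658e-04] [-0.20020521  0.40881494  0.19084922] [0.00564832 0.0206107  0.02342991]
(130, '-x', 12, 0.12) [87, -186, -199]
(130, '-x', 12, 0) [0, 0, -120]
```

Emit:
{"op": "carry_out", "data": {
  "targets": [0,14,-32,0,0,0,15,-32,0,0,0,15,-32,0,0,0,15,-31,0,0,0,14,-31,-20,0,0,14,-28,-40,0,0,0,0,-40,0,0,0,0,-40,0,0,0,0,-40,0,0,0,0,-20,0,0,0,0,0,0]
}}

```text
t: 4.1
eef_pos: [0.5653, -0.1881, 0.2287]
tool_rot: [-0.003, 0.094, 0.996, 0.0]
contact_force: [0.2, 0.5, -0.2]
gripper_width: 1.003
grasp_force: 0.0
```

Run:
```python
from h import *
o=bot.get_obs();print(o['t'],o['eef_pos'],o['tool_rot'])
t=cam('top'); s=cam('scene')
f=s['frame'][95:240,225:365];g=t['frame'][105:215,255:375]
a=cv2.resize(f,(420,435),interpolation=2);b=cv2.resize(g,(380,435*0+348),interpolation=2); b=np.vstack([b,np.zeros((87,380,3),np.uint8)])
cv2.imwrite('pics/ab.png',np.hstack([a,b])[:,:,::-1])
plan([(131,'-x',12,0),(131,'-x',3)]+[(p,'-x',-1) for p in range(135,226,10)])
```

```text
4.1 [ 0.5652842  -0.1881244   0.22869144] [-3.13566168e-03  9.40984098e-02  9.95557884e-01  3.95631242e-04]
(131, '-x', 12, 0) [-1, -8, -119]
(131, '-x', 3) [-9, 2, 0]
(135, '-x', -1) [-6, -1, -1]
(145, '-x', -1) [-6, -3, -2]
(155, '-x', -1) [-6, -2, -2]
(165, '-x', -1) [-6, -1, -1]
(175, '-x', -1) [-7, 0, -1]
(185, '-x', -1) [-7, 1, 0]
(195, '-x', -1) [-6, 2, 1]
(205, '-x', -1) [-6, 3, 1]
(215, '-x', -1) [-5, 4, 2]
(225, '-x', -1) [-4, 5, 2]
```

View pics/ab.png

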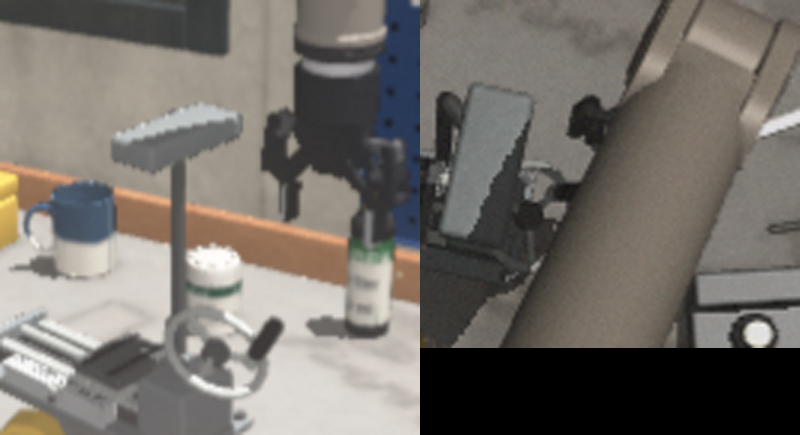

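The left finger's tip is at (291,218) in the left half, up and behind the grip at (267,338), and it is clear of the lamp. I'm descending beside the grip, on its rear side.

Emit:
{"op": "carry_out", "data": {
  "targets": [0,-1,-2,-30,0,0,-2,-3,-30,0,0,0,0,-30,0,0,0,0,-30,0,0,0,0,0,0,0,-9,2,0,0,0,-6,-1,-1,0,0,0,0,0,0]
}}

```text
t: 5.0
eef_pos: [0.5492, -0.1944, 0.113]
tool_rot: [0.001, 0.095, 0.995, -0.0]
contact_force: [-0.4, -0.2, 0.7]
gripper_width: 1.0
grasp_force: 0.0
```

Run:
```python
from h import *
o=bot.get_obs();print(o['t'],o['eef_pos'],o['contact_force'])
t=cam('top'); s=cam('scene')
q=o['eef_pos']; print('Ftip',proj(s,q+.05*YS+.013*Z), 'gripend',proj(s,grip(131,58)))
f=s['frame'][130:240,260:370]
a=cv2.resize(f,(590,590),interpolation=2)
cv2.imwrite('pics/ab2.png',a[:,:,::-1])
```

```text
5.0 [ 0.54918505 -0.19437987  0.11295045] [-0.37316416 -0.15875916  0.72983963]
Ftip [318.21631801 207.08697513] gripend [316.79449254 202.6167076 ]
```

View pics/ab2.png

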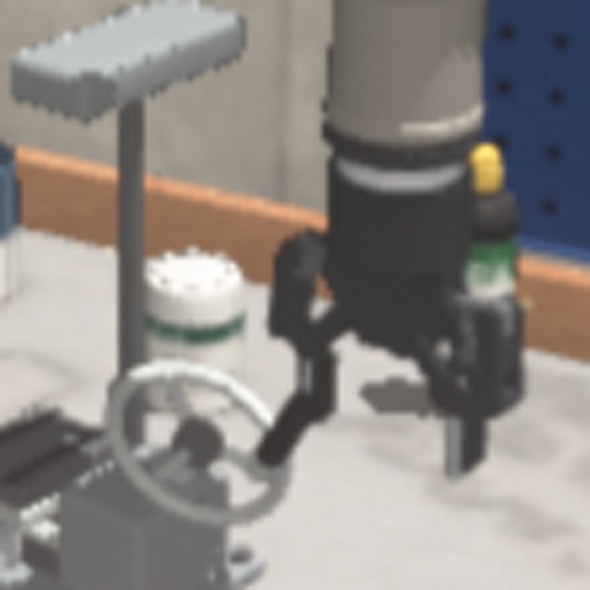

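The finger is behind the grip as planned, with the grip end at about (320,400). The finger pads are thinner than I assumed, so I'm updating the offsets before pushing.

```bash
sed -i 's/-.050\*YS/-.0455*YS/; s/7.8+57+c/7.8+49+c/' h.py
python3 - <<'E'
from h import *
q=np.array([.549,-.1947,.1094])
plan([(140,'-x',-2)]+[(p,'-x',-2) for p in range(150,241,10)]+[(240,'-x',8)],q)
q=tcp(240,'-x',8)
print('corner');p=tcp(240,'+y',8)+.026*XS; print(np.round((p-q)*1000)); plan([(240,'+y',8),(240,'+y',0)]+[(p,'+y',-2) for p in range(250,321,10)]+[(320,'+y',8)],p)
q=tcp(320,'+y',8);p=tcp(320,'+x',8)-.026*YS;print('corner',np.round((p-q)*1000));plan([(320,'+x',8),(320,'+x',0)]+[(p,'+x',-2) for p in range(330,411,10)]+[(410,'+x',8)],p)
q=tcp(50,'+x',8);p=tcp(50,'-y',8)-.028*XS;print('corner',np.round((p-q)*1000));plan([(50,'-y',8),(50,'-y',0)]+[(p,'-y',-2) for p in range(60,131,10)]+[(130,'-y',8)],p)
q=tcp(130,'-y',8);p=tcp(130,'-x',8)+.026*YS;print('corner',np.round((p-q)*1000));plan([(130,'-x',8),(130,'-x',0)]+[(p,'-x',-2) for p in range(140,241,10)],p)
for ph,m in((0,'+x'),(50,'+x'),(50,'-y'),(320,'+y')): print(ph,m,rel(tcp(ph,m)))
E
```

```text
(140, '-x', -2) [0, 2, 2]
(150, '-x', -2) [-6, -2, -2]
(160, '-x', -2) [-6, -1, -1]
(170, '-x', -2) [-7, 0, -1]
(180, '-x', -2) [-7, 1, 0]
(190, '-x', -2) [-6, 2, 0]
(200, '-x', -2) [-6, 3, 1]
(210, '-x', -2) [-5, 4, 1]
(220, '-x', -2) [-5, 4, 2]
(230, '-x', -2) [-4, 5, 2]
(240, '-x', -2) [-3, 5, 3]
(240, '-x', 8) [10, -2, 0]
corner
[ -7. -24.   0.]
(240, '+y', 8) [-26, 5, 0]
(240, '+y', 0) [2, 8, 0]
(250, '+y', -2) [-1, 8, 3]
(260, '+y', -2) [-1, 6, 3]
(270, '+y', -2) [1, 6, 3]
(280, '+y', -2) [2, 5, 3]
(290, '+y', -2) [3, 5, 3]
(300, '+y', -2) [4, 5, 3]
(310, '+y', -2) [5, 4, 3]
(320, '+y', -2) [5, 3, 2]
(320, '+y', 8) [-2, -10, 0]
corner [-28.   5.   0.]
(320, '+x', 8) [5, 26, 0]
(320, '+x', 0) [8, -2, 0]
(330, '+x', -2) [8, 2, 2]
(340, '+x', -2) [6, 1, 1]
(350, '+x', -2) [7, 0, 1]
(360, '+x', -2) [7, -1, 0]
(370, '+x', -2) [6, -2, 0]
(380, '+x', -2) [6, -3, -1]
(390, '+x', -2) [5, -4, -1]
(400, '+x', -2) [5, -4, -2]
(410, '+x', -2) [4, -5, -2]
(410, '+x', 8) [-10, 2, 0]
corner [ 5. 28.  0.]
(50, '-y', 8) [27, -5, 0]
(50, '-y', 0) [-2, -8, 0]
(60, '-y', -2) [2, -7, -3]
(70, '-y', -2) [2, -6, -3]
(80, '-y', -2) [1, -6, -3]
(90, '-y', -2) [-1, -6, -3]
(100, '-y', -2) [-2, -5, -3]
(110, '-y', -2) [-3, -5, -3]
(120, '-y', -2) [-4, -5, -3]
(130, '-y', -2) [-5, -4, -3]
(130, '-y', 8) [2, 10, 0]
corner [27. -7.  0.]
(130, '-x', 8) [-5, -26, 0]
(130, '-x', 0) [-8, 2, 0]
(140, '-x', -2) [-7, -3, -2]
(150, '-x', -2) [-6, -2, -2]
(160, '-x', -2) [-6, -1, -1]
(170, '-x', -2) [-7, 0, -1]
(180, '-x', -2) [-7, 1, 0]
(190, '-x', -2) [-6, 2, 0]
(200, '-x', -2) [-6, 3, 1]
(210, '-x', -2) [-5, 4, 1]
(220, '-x', -2) [-5, 4, 2]
(230, '-x', -2) [-4, 5, 2]
(240, '-x', -2) [-3, 5, 3]
0 +x [-20. -36.  34.]
50 +x [  9. -47.  27.]
50 -y [ 29. -27.  27.]
320 +y [-24. -61.  30.]
```

Emit:
{"op": "carry_out", "data": {
  "targets": [0,0,2,0,0,0,-6,-2,0,0,0,-6,-1,-1,0,0,-7,0,-1,0,0,-7,1,0,0,0,-6,2,0,0,0,-6,3,1,0,0,-5,4,1,0,0,-5,4,2,0,0,-4,5,2,0,0,-3,5,3,0,0,0,0,0,0]
}}

```text
t: 6.3
eef_pos: [0.494, -0.1696, 0.1183]
tool_rot: [0.0, 0.094, 0.996, 0.0]
contact_force: [2.0, -0.2, 1.6]
gripper_width: 0.997
grasp_force: 1.1
```

Run:
```python
from h import *
o=bot.get_obs();print(o['t'],o['eef_pos'],o['contact_force'],tcp(240,'-x',-2))
s=cam('scene')
for ph in (140,180,210,225,240,260): print(ph,proj(s,grip(ph,20)),proj(s,grip(ph,58)))
g=s['frame'].max(2); m=(g<55).astype(np.uint8)
for r in range(196,232,2): print(r,''.join('#' if x else '.' for x in m[r,270:340]))
```

```text
6.3 [ 0.49402936 -0.1695672   0.11834734] [ 2.00992307 -0.21735351  1.58462062] [ 0.49422739 -0.17310351  0.116132  ]
140 [311.36933606 212.1785388 ] [316.86742401 204.1799196 ]
180 [308.14568256 217.50520436] [313.65905881 209.50009358]
210 [302.75497116 218.70773923] [308.2072615  210.66294595]
225 [299.57612438 218.21549157] [304.978793   210.14220673]
240 [296.37021912 217.01636813] [301.71514658 208.91124998]
260 [292.4516541  214.47102485] [297.71466674 206.32236624]
196 ......................................................................
198 ......................................................................
200 ......................................................................
202 ......................................................................
204 ......................................................................
206 ......................................................................
208 ......................................................................
210 ......................................................................
212 ......................................................................
214 ......................................................................
216 ......................................................................
218 ......................................................................
220 ......................................................................
222 ......................................................................
224 ......................................................................
226 ......................................................................
228 ......................................................................
230 ......................................................................
```

Emit:
{"op": "carry_out", "data": {
  "targets": [0,10,-2,0,0,0,-7,-25,0,0,0,-26,5,0,0,0,2,8,0,0,0,-1,8,3,0,0,-1,6,3,0,0,1,6,3,0,0,2,5,3,0,0,3,5,3,0,0,4,5,3,0,0,5,4,3,0,0,5,3,2,0,0,0,0,0,0]
}}

```text
t: 7.65
eef_pos: [0.492, -0.1411, 0.1409]
tool_rot: [0.0, 0.093, 0.996, 0.0]
contact_force: [-0.4, 0.4, -0.0]
gripper_width: 1.0
grasp_force: 0.1
```

Run:
```python
from h import *
o=bot.get_obs();print(o['t'],o['eef_pos'],o['contact_force'],tcp(320,'+y',-2))
s=cam('scene')
for ph in (240,280,300,320,340): print(ph,proj(s,grip(ph,20)),proj(s,grip(ph,58)))
cv2.imwrite('pics/x.png',cv2.resize(s['frame'][150:230,260:350],None,fx=6.5,fy=6.5,interpolation=2)[:,:,::-1])
```

```text
7.65 [ 0.49202569 -0.14111659  0.14092259] [-0.43710358  0.38906962 -0.02366801] [ 0.48991558 -0.14540896  0.14018684]
240 [296.37021912 217.01636813] [301.71514658 208.91124998]
280 [289.39272864 211.15147794] [294.57832709 202.96353376]
300 [287.57184624 207.48379151] [292.6945011  199.26629123]
320 [287.19764176 203.92946328] [292.27923416 195.69607074]
340 [288.28953041 200.92079399] [293.35601779 192.68692473]
```

View pics/x.png

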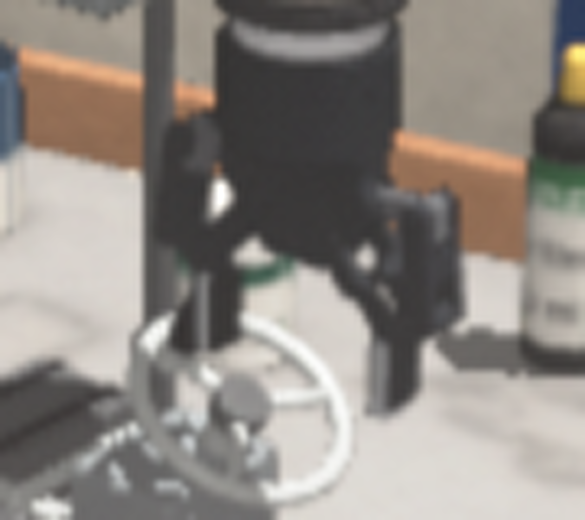

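The grip base shows at about (185,345), which matches an angle of about 320°, so the pushing works. Next is the push across the top.

Run:
```python
from h import *
q=tcp(320,'+y',-2)
print('A');plan([(p,'+x',-2) for p in(400,410,420,428)]+[(428,'+x',6)],tcp(390,'+x',-2))
q=tcp(68,'+x',6);p=tcp(68,'-y',5)-.026*XS;print('corner',np.round((p-q)*1000),rel(p));plan([(68,'-y',5),(68,'-y',0)]+[(p,'-y',-2) for p in range(80,131,10)]+[(130,'-y',8)],p)
```

```text
A
(400, '+x', -2) [5, -4, -2]
(410, '+x', -2) [4, -5, -2]
(420, '+x', -2) [3, -5, -3]
(428, '+x', -2) [1, -4, -2]
(428, '+x', 6) [-8, 2, 0]
corner [ 5. 25.  0.] [  9. -31.  22.]
(68, '-y', 5) [26, -5, 0]
(68, '-y', 0) [-1, -5, 0]
(80, '-y', -2) [1, -9, -4]
(90, '-y', -2) [-1, -6, -3]
(100, '-y', -2) [-2, -5, -3]
(110, '-y', -2) [-3, -5, -3]
(120, '-y', -2) [-4, -5, -3]
(130, '-y', -2) [-5, -4, -3]
(130, '-y', 8) [2, 10, 0]
```

Emit:
{"op": "carry_out", "data": {
  "targets": [0,-2,-10,0,0,0,-28,5,0,0,0,5,26,0,0,0,8,-2,0,0,0,8,2,2,0,0,6,1,1,0,0,7,0,1,0,0,7,-1,0,0,0,6,-2,0,0,0,6,-3,-1,0,0,5,-4,-1,0,0,0,0,0,0]
}}

```text
t: 8.9
eef_pos: [0.5199, -0.1316, 0.1428]
tool_rot: [0.001, 0.095, 0.995, -0.0]
contact_force: [0.5, 0.4, -0.2]
gripper_width: 0.998
grasp_force: 0.0
```

Emit:
{"op": "carry_out", "data": {
  "targets": [0,5,-6,-2,0,0,4,-6,-2,0,0,3,-6,-3,0,0,1,-4,-2,0,0,0,0,0,0]
}}

```text
t: 9.4
eef_pos: [0.5312, -0.1535, 0.1332]
tool_rot: [-0.001, 0.095, 0.995, -0.0]
contact_force: [-4.4, 1.7, -1.4]
gripper_width: 1.002
grasp_force: 1.9
```

Run:
```python
from h import *
o=bot.get_obs();print(o['t'],o['eef_pos'],o['contact_force'],tcp(68,'+x',-2),rel(o['eef_pos']))
s=cam('scene')
for ph in (40,55,68,80): print(ph,proj(s,grip(ph,20)),proj(s,grip(ph,58)))
m=s['frame'].max(2)
for r in range(182,210): print(r,m[r,290:325])
```

```text
9.4 [ 0.53120737 -0.153458    0.13324719] [-4.4329631   1.74383337 -1.38660497] [ 0.53127059 -0.15098373  0.13274953] [ 18. -59.  23.]
40 [298.07568834 198.0582871 ] [303.24548678 189.90110041]
55 [301.17802438 199.01966448] [306.39901501 190.89213253]
68 [303.77061856 200.3443913 ] [309.03982137 192.24304475]
80 [305.9702004  201.91490237] [311.28510872 193.83704383]
182 [206 227 247 249 161  73  59  60  59  59  58  59  77 110  73  59  59  57
  58  57  57  58  58  58  57  57  58  57  57  58  58  58  58  57  57]
183 [226 234 249 248 147  68  60  59  58  59  59  58  60  66  59  59  58  57
  57  62  58  58  58  58  58  58  58  58  58  58  58  58  58  59  58]
184 [200 215 237 233 156  80  61  63  60  58  59  58  59  58  59  59  56  60
  77 107  76  60  58  59  58  59  58  57  57  57  58  58  59  57  58]
185 [170 185 204 201 183 127  94  96  67  59  59  58  59  58  59  58  59  83
 134 175 140  75  57  57  59  59  58  57  58  57  58  59  64  61  57]
186 [167 178 187 191 200 189 186 179 111  65  58  59  59  57  58  60  82 135
 189 206 186 112  85  76  74  66  58  58  58  58  58  59  64  71
[... 2686 characters left out ...]
16 219 217 196 148 127  81  63  60  82 164
 242 228 218 217 217 218 218 217 218 215 214 213 214 214 214 215 217]
206 [155 162 173 179 180 190 196 202 205 201 173 157 132 118  98  83 108 182
 243 249 230 218 217 216 217 216 215 214 211 210 209 208 209 210 212]
207 [188 190 192 186 174 150 152 166 174 186 183 214 148 133 126 127 147 164
 220 248 246 214 213 214 213 212 212 211 208 204 203 201 201 200 200]
208 [190 203 204 191 134 103 104 114 122 145 156 179 142 135 138 159 189 163
 179 237 252 230 215 210 206 204 204 203 200 196 195 195 195 194 192]
209 [162 168 168 146  96  83  83  85  89 102 116 143 157 164 171 199 213 197
 172 207 245 245 220 213 209 206 205 205 202 198 197 197 196 195 195]
```

Run:
```python
from h import *
q=bot.get_obs()['eef_pos']
p1=tcp(75,'+x',7);p=tcp(75,'-y',6)-.029*XS;print(np.round((p1-q)*1000),'corner',np.round((p-p1)*1000),rel(p));plan([(75,'-y',6),(75,'-y',0)]+[(p,'-y',-2) for p in range(85,136,10)]+[(135,'-y',8)],p)
q=tcp(135,'-y',8);p=tcp(135,'-x',8)+.026*YS;print('corner',np.round((p-q)*1000));plan([(135,'-x',8),(135,'-x',0)]+[(p,'-x',-2) for p in range(145,241,10)],p)
```

```text
[-8. -0. -3.] corner [ 3. 26.  0.] [  8. -34.  20.]
(75, '-y', 6) [28, -6, 0]
(75, '-y', 0) [-1, -6, 0]
(85, '-y', -2) [0, -8, -3]
(95, '-y', -2) [-1, -6, -3]
(105, '-y', -2) [-2, -5, -3]
(115, '-y', -2) [-3, -5, -3]
(125, '-y', -2) [-4, -4, -3]
(135, '-y', -2) [-5, -4, -3]
(135, '-y', 8) [2, 10, 0]
corner [27. -7.  0.]
(135, '-x', 8) [-5, -26, 0]
(135, '-x', 0) [-8, 2, 0]
(145, '-x', -2) [-8, -2, -2]
(155, '-x', -2) [-6, -2, -2]
(165, '-x', -2) [-6, -1, -1]
(175, '-x', -2) [-7, 0, -1]
(185, '-x', -2) [-7, 1, 0]
(195, '-x', -2) [-6, 2, 1]
(205, '-x', -2) [-6, 3, 1]
(215, '-x', -2) [-5, 4, 2]
(225, '-x', -2) [-4, 5, 2]
(235, '-x', -2) [-3, 5, 3]
```

Emit:
{"op": "carry_out", "data": {
  "targets": [0,-8,0,-3,0,0,3,26,0,0,0,0,0,0,0,0,28,-6,0,0,0,-1,-6,0,0,0,0,-8,-3,0,0,-1,-6,-3,0,0,-2,-5,-3,0,0,-3,-5,-3,0,0,-4,-4,-3,0,0,-5,-4,-3,0,0,0,0,0,0]
}}

```text
t: 10.65
eef_pos: [0.5375, -0.1718, 0.1125]
tool_rot: [-0.001, 0.095, 0.995, -0.0]
contact_force: [-1.3, -0.1, 1.1]
gripper_width: 1.002
grasp_force: 0.0
```

```bash
cat > g.py <<'E'
from h import *
def show(phs,mode=None):
    o=bot.get_obs();print(o['t'],o['eef_pos'],np.round(o['contact_force'],1),rel(o['eef_pos']))
    s=cam('scene'); m=cv2.cvtColor(s['frame'],cv2.COLOR_RGB2GRAY)
    for ph in phs:
        if mode: print('d to plan',ph,np.round((tcp(ph,mode,-2)-o['eef_pos'])*1000))
        print(ph,np.round(proj(s,grip(ph,15)),1),np.round(proj(s,grip(ph,58)),1))
    c=proj(s,grip(phs[len(phs)//2],36)).astype(int); u0=c[0]-16
    print('cols',u0)
    for r in range(c[1]-13,c[1]+12,2): print(r,''.join('#' if x<66 else '+' if x<100 else '.' for x in m[r,u0:u0+40]))
E
python3 -c "
from g import *
show([115,125,135,145],'-y')"
```

```text
10.65 [ 0.5374548  -0.1717928   0.11252398] [-1.3 -0.1  1.1] [ 27. -75.   2.]
d to plan 115 [ 9. 10.  5.]
115 [309.8 208.8] [315.9 199.7]
d to plan 125 [5. 5. 2.]
125 [310.4 210.6] [316.6 201.5]
d to plan 135 [-0.  2. -0.]
135 [310.7 212.4] [316.9 203.3]
d to plan 145 [-6. -1. -2.]
145 [310.6 214. ] [316.8 205. ]
cols 297
194 .........+#####+.........++######++...++
196 ..........++####+............+++##+...++
198 ............+###+...............+##++##+
200 ............+###+................+####+.
202 ............+###+.................++###+
204 ............+#######+..............++###
206 ............+########+...............++#
208 ............+#######+...................
210 +++..........######+....................
212 ++++........#####+......................
214 ++++.......#####+.......................
216 ++.........++#++.......................+
218 ........................................
```

Emit:
{"op": "carry_out", "data": {
  "targets": [0,2,12,0,0,0,27,-7,0,0,0,-5,-26,0,0,0,-8,2,0,0,0,-8,-2,-2,0,0,-6,-2,-2,0,0,-6,-1,-1,0,0,-7,0,-1,0,0,-7,1,0,0,0,-6,2,1,0,0,-6,3,1,0,0,-5,4,2,0,0,-4,5,2,0,0,-3,5,3,0,0,0,0,0,0]
}}

```text
t: 12.2
eef_pos: [0.4966, -0.1737, 0.1163]
tool_rot: [-0.0, 0.094, 0.996, 0.0]
contact_force: [0.3, 0.2, 0.5]
gripper_width: 1.003
grasp_force: 0.1
```

```bash
python3 -c "
from g import *
show([215,225,235,245],'-x')
q=bot.get_obs()['eef_pos'];p1=tcp(235,'-x',8);p=tcp(235,'+y',8)+.028*XS
print(np.round((p1-q)*1000),np.round((p-p1)*1000));plan([(235,'+y',8),(235,'+y',0)]+[(p,'+y',-2) for p in range(245,326,10)],p)
"
```

```text
12.2 [ 0.49663617 -0.17369339  0.11634282] [0.3 0.2 0.5] [-12. -85.   6.]
d to plan 215 [  6. -12.  -6.]
215 [301.  219.7] [307.1 210.6]
d to plan 225 [ 2. -7. -4.]
225 [298.9 219.3] [305.  210.1]
d to plan 235 [-1. -2. -2.]
235 [296.7 218.5] [302.8 209.4]
d to plan 245 [-3.  3.  1.]
245 [294.7 217.5] [300.7 208.4]
cols 283
201 .................++++###+..............+
203 ....................+###+...............
205 .+++................+###................
207 +++...............++####+...............
209 +++.............+#######+...............
211 .++.......+...+########+................
213 ..........++++######+...................
215 ..........++######+.....................
217 ...........+#####+......................
219 ..........+####+........................
221 ...........++++.........................
223 ........................................
225 ........................................
[ 9. -4. -1.] [ -5. -25.   0.]
(235, '+y', 8) [-27, 5, 0]
(235, '+y', 0) [2, 8, 0]
(245, '+y', -2) [-2, 7, 3]
(255, '+y', -2) [-1, 6, 3]
(265, '+y', -2) [0, 6, 3]
(275, '+y', -2) [1, 6, 3]
(285, '+y', -2) [2, 5, 3]
(295, '+y', -2) [3, 5, 3]
(305, '+y', -2) [4, 4, 3]
(315, '+y', -2) [5, 4, 3]
(325, '+y', -2) [6, 3, 2]
```

Emit:
{"op": "carry_out", "data": {
  "targets": [0,9,-4,-1,0,0,-5,-25,0,0,0,-27,5,0,0,0,2,8,0,0,0,-2,7,3,0,0,-1,6,3,0,0,0,6,3,0,0,1,6,3,0,0,2,5,3,0,0,3,5,3,0,0,4,4,3,0,0,5,4,3,0,0,5,3,2,0,0,-2,-10,0,0,0,-28,5,0,0,0,5,25,0,0,0,0,0,0,0]
}}

```text
t: 13.95
eef_pos: [0.468, -0.122, 0.1406]
tool_rot: [-0.0, 0.093, 0.996, 0.001]
contact_force: [0.0, 0.0, -0.5]
gripper_width: 1.001
grasp_force: 0.0
```

```bash
python3 -c "
from g import *
show([300,310,320,330],'+x')
q=bot.get_obs()['eef_pos'];plan([(320,'+x',0)]+[(p,'+x',-2) for p in range(330,431,10)],q)
"
```

```text
13.95 [ 0.46802775 -0.12202608  0.14064225] [ 0.   0.  -0.5] [-50. -40.  30.]
d to plan 300 [ -3. -12.  -6.]
300 [286.9 208.5] [292.7 199.3]
d to plan 310 [ 2. -8. -3.]
310 [286.5 206.7] [292.3 197.4]
d to plan 320 [ 7. -5. -0.]
320 [286.5 205. ] [292.3 195.7]
d to plan 330 [13. -3.  1.]
330 [286.9 203.4] [292.6 194.1]
cols 273
187 .+##################################++##
189 ...++##########++###########+###++###+##
191 ......+#####+++.++###########++....+++##
193 .......++####+...+######++++##+...+++++#
195 .........####+..+#####+.....+##++++++###
197 .........+####+#####+.........++#++..+##
199 .........+##########............+##+++##
201 .........+########+..............+######
203 .........+###++##+.................#####
205 .........+++........................+###
207 ...........+........................++##
209 ++.........++.......................+##+
211 ..++.......++.......................++#+
(320, '+x', 0) [5, -3, -1]
(330, '+x', -2) [8, 2, 2]
(340, '+x', -2) [6, 1, 1]
(350, '+x', -2) [7, 0, 1]
(360, '+x', -2) [7, -1, 0]
(370, '+x', -2) [6, -2, 0]
(380, '+x', -2) [6, -3, -1]
(390, '+x', -2) [5, -4, -1]
(400, '+x', -2) [5, -4, -2]
(410, '+x', -2) [4, -5, -2]
(420, '+x', -2) [3, -5, -3]
(430, '+x', -2) [2, -6, -3]
```

Emit:
{"op": "carry_out", "data": {
  "targets": [0,5,-3,-1,0,0,8,2,2,0,0,6,1,1,0,0,7,0,1,0,0,7,-1,0,0,0,6,-2,0,0,0,6,-3,-1,0,0,5,-4,-1,0,0,5,-4,-2,0,0,4,-5,-2,0,0,3,-5,-3,0,0,2,-6,-3,0,0,0,0,0,0]
}}

```text
t: 15.3
eef_pos: [0.5307, -0.156, 0.1311]
tool_rot: [-0.001, 0.095, 0.995, -0.0]
contact_force: [-4.7, 1.1, -1.6]
gripper_width: 1.002
grasp_force: 2.3
```

```bash
python3 -c "
from g import *
show([60,70,80],'+x')
q=bot.get_obs()['eef_pos']
p1=tcp(75,'+x',7);p=tcp(75,'-y',6)-.029*XS;print(np.round((p1-q)*1000),'corner',np.round((p-p1)*1000))
"
```

```text
15.3 [ 0.53074491 -0.15595718  0.13106701] [-4.7  1.1 -1.6] [ 18. -61.  21.]
d to plan 60 [-1.  9.  4.]
60 [301.5 200.5] [307.4 191.4]
d to plan 70 [1. 4. 1.]
70 [303.5 201.6] [309.4 192.5]
d to plan 80 [ 1. -2. -2.]
80 [305.3 203. ] [311.3 193.8]
cols 290
184 ......##################################
186 ........+#########+...+##############+##
188 ..........+#####+..........+######+....+
190 ...........+++###+..............+##+..++
192 ....++++++++.+###+...............+##++++
194 ...........+.+####+###+.............+##+
196 .............+#########+.............+##
198 .............+########+...............+#
200 .............+#######..................+
202 .............+######....................
204 .............+####+.....................
206 ..............+++.......................
208 ........................................
[-8.  2. -1.] corner [ 3. 26.  0.]
```

Emit:
{"op": "carry_out", "data": {
  "targets": [0,-8,2,-1,0,0,3,26,0,0,0,0,0,0,0,0,28,-6,0,0,0,-1,-6,0,0,0,0,-8,-3,0,0,-1,-6,-3,0,0,-2,-5,-3,0,0,-3,-5,-3,0,0,-4,-4,-3,0,0,-5,-4,-3,0,0,0,0,0,0,0,2,12,0,0,0,27,-7,0,0,0,-5,-26,0,0,0,0,0,0,0]
}}

```text
t: 16.95
eef_pos: [0.5627, -0.1944, 0.1132]
tool_rot: [0.0, 0.096, 0.995, -0.001]
contact_force: [-0.0, -0.8, 0.6]
gripper_width: 0.997
grasp_force: 0.0
```

```bash
python3 -c "
from g import *
show([125,135,145],'-x')
q=bot.get_obs()['eef_pos'];plan([(135,'-x',0)]+[(p,'-x',-2) for p in range(145,241,10)],q)
t=cam('top')['frame']; np.save('t2.npy',np.mean([cam('top')['frame'].astype(float) for _ in range(5)],0))
t=np.load('t2.npy'); print(t[178:190,218:252].mean(2).astype(int))
"
```

```text
16.95 [ 0.56274234 -0.19443443  0.1131786 ] [-0.  -0.8  0.6] [ 56. -93.   3.]
d to plan 125 [-6.  7.  2.]
125 [310.4 210.6] [316.6 201.5]
d to plan 135 [-11.   3.  -1.]
135 [310.7 212.4] [316.9 203.3]
d to plan 145 [-17.   1.  -3.]
145 [310.6 214. ] [316.8 205. ]
cols 297
194 .....................++###+.............
196 .......................+###.............
198 .......................+###.............
200 .......................+###.............
202 .....................+.+###.............
204 .................+###++###+.............
206 ................+#####+++...............
208 ..............+#####+...................
210 +++..........#####+.....................
212 ++++........+####+......................
214 ++++.......+####+.......................
216 ++..........+#++........................
218 ........................................
(135, '-x', 0) [-9, 1, -1]
(145, '-x', -2) [-8, -2, -2]
(155, '-x', -2) [-6, -2, -2]
(165, '-x', -2) [-6, -1, -1]
(175, '-x', -2) [-7, 0, -1]
(185, '-x', -2) [-7, 1, 0]
(195, '-x', -2) [-6, 2, 1]
(205, '-x', -2) [-6, 3, 1]
(215, '-x', -2) [-5
[... 1054 characters left out ...]
 123 120 119 121 121 119  71  68  68  67  59  58  99 178 152 142 161
   67  53  53  54  58  70  90  82  79  81  79  81  80  79  67  80]
 [122 121 120 119 120 121 120 117 117 118 116  64  59  96 164 141 158  81
   54  58  50  57  49  52  51  44  54  67  73  79  78  77  78  81]
 [122 121 121 119 121 118 119 117 118 118 111  64  59  57  49  65  51  65
   48  56  55  58  57  56  56  50  55  49  51  52  53  57  69  87]
 [120 123 120 121 120 118 117 119 120 119  62  58  58  58  55  79  47  55
   57  58  58  57  56  57  56  55  56  55  57  57  55  53  52  50]
 [121 122 121 121 120 118 120 119 119 119  72  67  60  59  59  51  51  59
   57  57  57  60  58  57  58  58  56  58  55  57  57  56  55  59]]
```

The mark is near top pixel (234,184) and the pointer near (237,183), about 10 mm short, so it needs roughly another 300°. I'm continuing.

Emit:
{"op": "carry_out", "data": {
  "targets": [0,-9,1,-1,0,0,-8,-2,-2,0,0,-6,-2,-2,0,0,-6,-1,-1,0,0,-7,0,-1,0,0,-7,1,0,0,0,-6,2,1,0,0,-6,3,1,0,0,-5,4,2,0,0,-4,5,2,0,0,-3,5,3,0,0,0,0,0,0]
}}

```text
t: 18.5
eef_pos: [0.4957, -0.1746, 0.1153]
tool_rot: [-0.0, 0.094, 0.996, 0.0]
contact_force: [0.1, -0.8, 0.1]
gripper_width: 1.005
grasp_force: 0.2
```

```bash
python3 -c "
from g import *
show([225,235,245],'-x')
q=bot.get_obs()['eef_pos'];p1=tcp(235,'-x',8);p=tcp(235,'+y',8)+.028*XS
print(np.round((p1-q)*1000),np.round((p-p1)*1000))
"
```

```text
18.5 [ 0.49570211 -0.17464333  0.11534378] [ 0.1 -0.8  0.1] [-13. -86.   5.]
d to plan 225 [ 3. -6. -3.]
225 [298.9 219.3] [305.  210.1]
d to plan 235 [-0. -1. -1.]
235 [296.7 218.5] [302.8 209.4]
d to plan 245 [-2.  4.  2.]
245 [294.7 217.5] [300.7 208.4]
cols 283
201 .................+++####+...........++++
203 ....................+###+...............
205 .++++...............+###+...............
207 +++...............++####+...............
209 +++............+########+...............
211 .++.......+...+#########................
213 ..........+++######++++.................
215 ..........+#######......................
217 ..........+#####+.......................
219 ..........#####+........................
221 ...........+++..........................
223 ........................................
225 ........................................
[10. -3. -0.] [ -5. -25.   0.]
```

Same state as last turn, so I'm repeating the sequence to the +x side.

Emit:
{"op": "carry_out", "data": {
  "targets": [0,10,-3,0,0,0,-5,-25,0,0,0,-27,5,0,0,0,2,8,0,0,0,-2,7,3,0,0,-1,6,3,0,0,0,6,3,0,0,1,6,3,0,0,2,5,3,0,0,3,5,3,0,0,4,4,3,0,0,5,4,3,0,0,5,3,2,0,0,-2,-10,0,0,0,-28,5,0,0,0,5,25,0,0,0,0,0,0,0]
}}

```text
t: 20.25
eef_pos: [0.468, -0.122, 0.1406]
tool_rot: [-0.0, 0.093, 0.996, 0.001]
contact_force: [0.8, 0.0, -0.0]
gripper_width: 0.999
grasp_force: 0.0
```

```bash
python3 -c "
from g import *
show([310,320,330],'+x')
t=np.mean([cam('top')['frame'].astype(float) for _ in range(5)],0).mean(2).astype(int); print(t[178:188,228:246])
t=np.mean([cam('scene')['frame'].astype(float) for _ in range(5)],0).mean(2).astype(int); c=cam('scene');t2=cam('top')
r=onz(t2,234,183.7,.036); u,v=proj(c,r).astype(int); print(r,u,v); print(t[v-9:v+9,u-9:u+12])
"
```

```text
20.25 [ 0.46802141 -0.12202433  0.14063059] [ 0.8  0.  -0. ] [-50. -40.  30.]
d to plan 310 [ 2. -8. -3.]
310 [286.5 206.7] [292.3 197.4]
d to plan 320 [ 7. -5. -0.]
320 [286.5 205. ] [292.3 195.7]
d to plan 330 [13. -3.  1.]
330 [286.9 203.4] [292.6 194.1]
cols 273
187 .+##################################++##
189 ...++#########+++###########+###++##++##
191 ......+######++.++###########++....+++##
193 .......++####+...+######++++##+..++++++#
195 .........+###+..+#####+.....+##++++++###
197 .........+####+#####+.........++#++..+##
199 .........+##########............+##+++##
201 .........+########+..............+######
203 .........+####+#+..................#####
205 .........+++........................+###
207 ...........+........................+###
209 +..........++.......................+##+
211 +..........++.......................+##+
[[ 86  75  63  73  92 150  85  85  75  62  45  48  43  34  34  39  40  42]
 [192 123 104  92  73  94 111 139 137  75  71  72  73  61  52  46  43  41]
 [195 163 191 194 125 181 152 156 162  83  49  56  49  60  70  70  73  61]
 [191 194 193 195 161 1
[... 1448 characters left out ...]
1 142 143 148 175 210 207 166 166 128 123 130 130 124 121 105
  105 123 132]
 [140 141 141 141 142 141 139 162 171 145 138 140 134 129 131 126 108  96
  100 105 111]
 [126 135 140 141 141 138 127 132 136 137 136 143 142 140 135 128 121 117
  111 117 118]
 [113 118 126 134 138 128 103 105 117 135 136 142 143 144 141 140 134 128
  125 127 123]
 [105 108 112 118 125 124  96  96 116 135 138 142 143 143 143 143 141 140
  134 127 119]
 [116 107 105 108 111 115 108 114 125 137 140 141 142 142 143 143 142 143
  140 140 130]
 [173 121 110 106 104 107 108 112 121 135 136 140 141 142 142 142 142 142
  142 143 139]
 [158 144 137 112 106 105 103 107 110 119 124 134 139 141 142 142 141 141
  142 142 141]]
```

Emit:
{"op": "carry_out", "data": {
  "targets": [0,5,-3,-1,0,0,8,2,2,0,0,6,1,1,0,0,7,0,1,0,0,7,-1,0,0,0,6,-2,0,0,0,6,-3,-1,0,0,5,-4,-1,0,0,5,-4,-2,0,0,4,-5,-2,0,0,3,-5,-3,0,0,0,0,0,0]
}}

```text
t: 22.1
eef_pos: [0.5301, -0.1501, 0.1346]
tool_rot: [0.0, 0.095, 0.995, -0.0]
contact_force: [-0.7, 0.6, -1.1]
gripper_width: 1.0
grasp_force: 0.7
```

```bash
python3 -c "
from g import *
show([50,60,70,80],'+x')
t=np.mean([cam('top')['frame'].astype(float) for _ in range(5)],0).mean(2).astype(int); print(t[178:188,228:246])
t=np.mean([cam('scene')['frame'].astype(float) for _ in range(5)],0).mean(2).astype(int)
print(t[216:232,234:256])
"
```

```text
22.1 [ 0.53008023 -0.15008555  0.13461449] [-0.7  0.6 -1.1] [ 16. -56.  24.]
d to plan 50 [-3.  9.  3.]
50 [299.5 199.7] [305.4 190.5]
d to plan 60 [-0.  4.  1.]
60 [301.5 200.5] [307.4 191.4]
d to plan 70 [ 1. -2. -2.]
70 [303.5 201.6] [309.4 192.5]
d to plan 80 [ 2. -8. -6.]
80 [305.3 203. ] [311.3 193.8]
cols 290
184 ....+++#########+..+###########+#######+
186 ........+#####+.......+++#######++...+++
188 .........+####+.............++##++...+++
190 .........+.+###+...............+##++##+#
192 ....++++++.+###++++++...........++##++.+
194 .........+.+#########+.............+##++
196 ...........+########+...............+###
198 ...........+#######+.................+##
200 ...........+######+...................++
202 ...........+####+......................+
204 ............+##........................+
206 .......................................+
208 ......................................++
[[ 86  76  62  71  94 150  96  84  73  62  46  45  39  35  37  42  39  40]
 [192 124 103  91  64  93 163 147 142  70  72  74  69  62  51  47  39  41]
 [194 163 192 195  70 100 168 160 177  69  51  
[... 1342 characters left out ...]
6 167 136 125 131 130 124 121
  105 104 123 131]
 [135 140 141 141 142 142 141 140 163 171 145 138 141 135 130 131 126 108
   96 100 105 109]
 [119 127 135 140 141 141 138 127 132 135 137 136 143 142 140 135 128 121
  116 111 117 117]
 [109 112 118 126 135 138 128 103 105 117 135 137 143 144 144 141 141 135
  127 125 127 123]
 [108 105 108 112 119 125 124  96  96 117 135 138 142 143 143 143 144 141
  141 135 127 118]
 [128 117 107 105 108 111 115 108 114 126 137 140 141 142 142 143 143 142
  143 141 140 131]
 [184 173 121 110 107 104 107 108 112 121 136 136 141 142 142 142 142 143
  142 142 142 139]
 [163 159 145 138 113 106 105 103 107 111 119 124 134 139 141 142 142 142
  142 141 142 141]]
```

```bash
python3 -c "
from g import *
e=cv2.imread('pics/enh.png')[:252].mean(2)[7::14,7::14]/255; e=(e**(1/.6)*110+20).astype(int); print('u',239,'v 180');print(e[8:15,15:30])
t=np.mean([cam('top')['frame'].astype(float) for _ in range(8)],0); np.save('t4.npy',t)
g=np.clip((t[174:192,222:248]-30)/170,0,1)**.7*255
A=cv2.resize(g.astype(np.uint8),None,fx=15,fy=15,interpolation=0)
s=np.mean([cam('scene')['frame'].astype(float) for _ in range(8)],0)
g=np.clip((s[210:232,232:262]-60)/170,0,1)*255
B=cv2.resize(g.astype(np.uint8),None,fx=13,fy=13,interpolation=0)
h=max(A.shape[0],B.shape[0]);P=lambda a:np.vstack([a,np.zeros((h-len(a),a.shape[1],3),np.uint8)])
cv2.imwrite('pics/fin.png',np.hstack([P(A),P(B)])[:,:,::-1])
"
```

```text
u 239 v 180
[[55 48 58 69 66 71 58 57 46 45 42 37 32 28 38]
 [76 63 60 68 50 78 66 65 66 67 70 58 49 44 40]
 [78 78 55 75 61 72 69 69 54 53 57 58 65 69 70]
 [78 77 79 78 77 47 48 65 48 74 63 60 54 58 59]
 [77 77 76 78 77 61 36 75 53 75 77 61 74 76 77]
 [52 57 67 84 78 76 64 75 76 75 75 65 74 77 69]
 [54 47 51 50 43 51 62 68 75 74 75 74 76 77 64]]
```

View pics/fin.png

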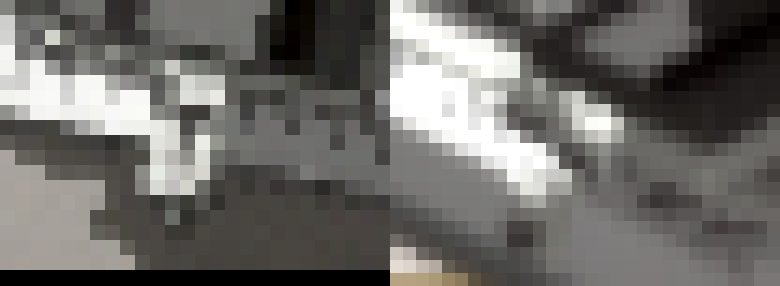

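In the top strip the pointer's dark tip at (187–195,112–120) sits in line with the rider's mark at (187,135). From the tracked turns it agrees to within about 0.5 mm. I'm retracting and going to the key.

Emit:
{"op": "carry_out", "data": {
  "targets": [0,-10,2,0,0,0,0,0,35,0,0,0,-5,40,0,0,0,-5,40,0,255,-20,-33,0,0,255,-20,-33,0,0,255,-20,-33,0,0,255,-20,-33,0,0,255,-20,-32,0,0,255,0,0,-35,0,255,0,0,-35,0,255,0,0,-35,0,255,0,0,-30,0,255,0,0,0,0,255,0,0,0,0]
}}

```text
t: 24.95
eef_pos: [0.4194, -0.3208, 0.1153]
tool_rot: [-0.0, 0.095, 0.995, 0.0]
contact_force: [-0.3, 0.4, -0.0]
gripper_width: -0.001
grasp_force: 0.0
```

```bash
python3 -c "
from g import *
o=bot.get_obs();print(o['t'],o['eef_pos'],np.round(o['contact_force'],1),o['gripper_width'])
s=cam('scene');t=cam('top')
for c,b in((s,(330,255,380,290)),(t,(340,190,385,225))):
    f=c['frame'];m=np.zeros(f.shape[:2],np.uint8);m[b[1]:b[3],b[0]:b[2]]=1
    k=((f.min(2)>190)&(m>0)).astype(np.uint8);n,l,st,ce=cv2.connectedComponentsWithStats(k);print(st[1:].tolist(),ce[1:].round(1).tolist())
for z in (.05,.055,.06): print(proj(s,[.4182,-.3215,z]),proj(t,[.4182,-.3215,z]))
T=np.load('t4.npy').mean(2);n=np.mean([cam('top')['frame'].astype(float) for _ in range(5)],0).mean(2);print(n[179:185,230:240].astype(int))
show([55,65,75])
"
```

```text
24.95 [ 0.41939088 -0.32077979  0.1153235 ] [-0.3  0.4 -0. ] -0.0007478089980044562
[[367, 255, 1, 1, 1], [370, 255, 10, 4, 24], [330, 256, 4, 5, 11], [335, 259, 1, 1, 1], [330, 264, 6, 5, 22], [350, 267, 10, 8, 49]] [[367.0, 255.0], [375.3, 255.8], [330.9, 257.6], [335.0, 259.0], [331.9, 266.2], [355.3, 269.9]]
[] []
[354.30482267 271.71685926] [360.64434395 210.41874014]
[354.42693706 270.12257684] [360.9784143  210.31192544]
[354.54936846 268.52234919] [361.31465381 210.20442026]
[[106  93  67  95 163 147 143  71  73  74]
 [193 195  71 103 169 161 178  72  54  58]
 [194 197 100  90  51  52  96  85  58  81]
 [186 185 180 161  60 108  87  85  71  84]
 [ 55  77 172 165  83 181 109  84  84  82]
 [ 58  61 162 135 107 166  82  74  83  80]]
25.3 [ 0.42052812 -0.32088073  0.11586799] [ 0.1 -0.1 -0.1] [ -59. -244.    5.]
55 [300.5 200.1] [306.4 190.9]
65 [302.5 201. ] [308.4 191.9]
75 [304.4 202.3] [310.4 193.1]
cols 289
183 ........................................
185 ........................................
187 ........................................
189 ........................................
191 .+++........+...........................
193 ......+++.........+#+++.................
195 ................+#####+.................
197 ...............+####+...................
199 ..............+####+....................
201 .............+####+.....................
203 ............+###+.......................
205 ...............+........................
207 ........................................
```

Emit:
{"op": "carry_out", "data": {
  "targets": [255,-1,-1,-10,0,255,-1,0,-10,0,255,0,0,-10,0,255,0,0,-10,0,255,0,0,-5,0,255,0,0,-3,0,255,0,0,-3,0,255,0,0,-3,0,255,0,0,0,0]
}}

```text
t: 26.25
eef_pos: [0.4179, -0.3216, 0.0608]
tool_rot: [-0.0, 0.094, 0.996, 0.0]
contact_force: [-0.4, -0.9, -0.1]
gripper_width: 0.0
grasp_force: 0.0
```

Emit:
{"op": "carry_out", "data": {
  "targets": [255,0,0,-2,0,255,0,0,-2,0,255,0,0,-2,0,255,0,0,0,0,255,0,0,0,0]
}}

```text
t: 26.75
eef_pos: [0.4182, -0.3218, 0.0551]
tool_rot: [0.0, 0.095, 0.996, -0.0]
contact_force: [-0.3, 0.6, 3.4]
gripper_width: -0.004
grasp_force: 1.5
```

Emit:
{"op": "carry_out", "data": {
  "targets": [255,0,0,-2,0,255,0,0,0,0,255,0,0,0,0]
}}

```text
t: 27.05
eef_pos: [0.4182, -0.3218, 0.053]
tool_rot: [0.0, 0.094, 0.996, -0.0]
contact_force: [1.3, 0.2, 4.4]
gripper_width: 0.002
grasp_force: 2.1
```

Emit:
{"op": "carry_out", "data": {
  "targets": [255,0,0,-2,0,255,0,0,0,0,255,0,0,0,0]
}}

```text
t: 27.35
eef_pos: [0.4182, -0.3219, 0.0519]
tool_rot: [0.0, 0.095, 0.996, 0.0]
contact_force: [-1.4, 2.6, 16.5]
gripper_width: -0.001
grasp_force: 8.1
```

Emit:
{"op": "carry_out", "data": {
  "targets": [255,0,0,-2,0,255,0,0,0,0,255,0,0,0,0]
}}

```text
t: 27.65
eef_pos: [0.4183, -0.322, 0.0515]
tool_rot: [0.001, 0.095, 0.995, 0.001]
contact_force: [-7.3, 7.5, 37.8]
gripper_width: -0.001
grasp_force: 18.7
```

The key has bottomed out. I'm easing off 1 mm and holding.

Emit:
{"op": "carry_out", "data": {
  "targets": [255,0,0,1,0,255,0,0,0,0,255,0,0,0,0,255,0,0,0,0,255,0,0,0,0,255,0,0,0,0,255,0,0,0,0,255,0,0,0,0,255,0,0,0,0,255,0,0,0,0,255,0,0,0,0,255,0,0,0,0,255,0,0,0,0,255,0,0,0,0,255,0,0,0,0,255,0,0,0,0,255,0,0,0,0,255,0,0,0,0,255,0,0,0,0,255,0,0,0,0]
}}

```text
t: 29.65
eef_pos: [0.4183, -0.322, 0.0517]
tool_rot: [0.001, 0.095, 0.995, 0.001]
contact_force: [-4.3, 6.3, 25.9]
gripper_width: -0.004
grasp_force: 13.3
```

Emit:
{"op": "carry_out", "data": {
  "targets": [255,0,0,0,0,255,0,0,0,0,255,0,0,0,0,255,0,0,0,0,255,0,0,0,0]
}}

```text
t: 30.15
eef_pos: [0.4183, -0.322, 0.0517]
tool_rot: [0.001, 0.095, 0.995, 0.001]
contact_force: [-4.6, 5.0, 26.5]
gripper_width: 0.001
grasp_force: 13.3
```

Emit:
{"op": "carry_out", "data": {
  "targets": [255,0,0,4,0,255,0,0,10,0,255,0,0,25,0,255,0,0,40,0,255,0,0,40,0,255,0,0,30,0,255,0,0,0,0,255,0,0,0,0,255,0,0,0,0]
}}

```text
t: 31.05
eef_pos: [0.4172, -0.3209, 0.1978]
tool_rot: [-0.001, 0.094, 0.996, 0.0]
contact_force: [0.7, 0.3, -0.6]
gripper_width: -0.003
grasp_force: 0.0
```

```bash
python3 -c "
from g import *
o=bot.get_obs();print(o['t'],o['eef_pos'],np.round(o['contact_force'],1))
n=np.mean([cam('top')['frame'].astype(float) for _ in range(4)],0).mean(2);print(n[179:185,230:240].astype(int))
bot.hand_in()"
```

```text
31.05 [ 0.41716823 -0.32094881  0.19776885] [ 0.7  0.3 -0.6]
[[107  95  67  95 163 150 145  73  76  76]
 [195 196  72 102 169 163 181  70  54  59]
 [197 196 101  90  53  53  96  86  56  82]
 [189 188 183 164  62 108  90  84  70  83]
 [ 56  78 175 165  86 183 111  85  86  83]
 [ 60  61 163 136 107 169  83  75  82  83]]
the job is handed in; nothing more can be done
```

The job is handed in at about 31 s: the pointer stands at the rider mark to within about 0.5 mm by camera estimate, and the zero key on the grey readout was then pressed fully down for about 2.5 s and released.

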